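# Draw the safety bolt of the sample chest

## Task

Unlock the sample chest on the bench: press the bolt's spring catch fully down with one fingertip and keep it down while the other fingertip pushes the bolt by its knob all the way back, out of the staple on the front sill; then let go, so that the catch springs up and locks the bolt in its drawn position. Lift nothing: the lid stays shut, and the jar, box and forceps on it stay where they are.

Things in the scene. Friction and masses are not known exactly. Their poses are not given: they have to be found in the camera images.
- chest: Grey steel sample chest fixed to the bench, 340 (x) x 420 (y) x 130 mm high; its flat top, lid and front sill flush, is 130 mm above this origin, the centre of its underside. Its x axis points from the front sill to the lid's hinge, away from the robot at yaw 0. The flat steel bolt lies on the lid along the line chest y = 0; its bar is 20 mm wide, its top 15 mm above the lid.
- staple (a point): Top of the steel staple on the front sill, 20 mm above it, through which the shot bolt passes to lock the lid. Two guide straps over the bolt on the lid are as high, centred 62 mm before and 88 mm beyond the knob's shot place (along chest x).
- knob_top (a point): Centre of the top of the bolt's knob, 47 mm above the lid: an upright round steel stub on the bolt, 19 mm in diameter from 24 to 47 mm above the lid, 14 mm below that. It moves with the bolt; drawing the bolt means pushing the knob 40 mm towards chest +x.
- tread_mid (a point): Middle of the top of the catch's tread: a dark plate with smooth lengthwise ribs, 80 mm along chest x and 34 mm wide, 33 to 67 mm from the bolt's centre line on its -y side, at the same chest x as the knob of the shot bolt. Hinged on its edge nearer the bolt, it slopes up away from the bolt by 0.32 rad; fully down it is level, against a hard stop. This point is 30 mm above the lid when up, 23 mm when down.
- pawl_top (a point): Top of the catch's pawl, a small dark block over the bolt, on the same shaft as the tread; it rises as the tread goes down (from about 22 to 32 mm above the lid).
- bolt (a joint): Bolt position in m: 0 = shot (locked), 0.040 = fully drawn (hard stop), positive towards chest +x. It slides with about 2.5 N of friction and stays where it is left. With the catch up it is blocked after 2.5 mm.
- catch (a joint): Catch angle in rad: 0 = sprung up, 0.32 = fully down. Pressing the tread's middle takes about 4 N to start and 8 N fully down. Let go, it springs up and its pawl drops into a notch in the bolt if the bolt is shot or drawn by at least 37.5 mm; in between, the pawl would rest on the bolt with the catch at about 0.14.
- lid_handle (a point): Top of the lid's dark bow handle, 35 mm above the lid, 100 mm long along chest y. Not used in this job.
- lid (a joint): Lid angle in rad: 0 = shut, grows as it opens. The lid stays shut in this job.
- jar_mid (a point): Bystander: amber glass jar with a white cap, 48 mm across, 62 mm high, standing on the chest lid on the +y side of the bolt. This point: its centre.
- slide_box_mid (a point): Bystander: flat grey and white plastic box, 86 x 33 x 31 mm, on the chest lid on the -y side of the catch. This point: its centre.
- forceps_mid (a point): Bystander: steel forceps, 120 mm long, 6 mm thick, lying on the chest lid on the -y side of the catch. This point: its centre.

How it is judged (in metres and radians):
On the way, in this order (a step that is already met when the one before it is completed fails the run):
1. a fingertip holds the catch down while the bolt is still shot (value of joint catch above 0.22 rad and contact force between the fingers and catch above 1 N and value of joint bolt below 0.004 m), for 0.05 s.
2. the bolt has been pushed fully back with the catch still held down (value of joint catch above 0.22 rad and contact force between the fingers and catch above 0.5 N and value of joint bolt above 0.0375 m), for 0.05 s.
At the end, for the whole second after the job is handed in: The bolt is drawn by at least 37 mm of its 40 mm and at rest, the catch has sprung up into the bolt's second notch (less than 0.06 rad), the lid is shut, and the things on it have stayed where they were (value of joint bolt above 0.037 m and value of joint catch below 0.06 rad and value of joint lid below 0.02 rad and velocity of joint bolt below 0.005 m/s); the robot touches nothing.
It fails at once if the bolt was forced past the raised catch, or the catch was let up while the bolt was between its two ends (bolt between 5 and 35 mm with the catch less than 0.20 rad down) (value of joint bolt between 0.005 and 0.035 m and value of joint catch below 0.2 rad).
It fails at once if the lid was lifted (more than 0.04 rad) (value of joint lid above 0.04 rad).
It fails at once if a thing on the lid (jar, slide box, forceps) was moved or lifted by more than 15 mm (distance of any of jar_mid, slide_box_mid, forceps_mid from where it was at the start of the episode above 0.015 m).
It also fails if it takes over 32 s, if anything falls off the work surface, if the arm or the gripper's body presses on something with over 40 N, if the wrist force passes 120 N, or if a joint passes its speed limit or range.

## Robot

A 7-joint arm with a two-finger parallel gripper is mounted at the origin on the work surface. World frame = base frame: x ahead of the robot, y to its left, z up, the work surface at z = 0. Lengths are in mm, angles in rad, forces in N, time in s.
With the tool pointing down it reaches from about 400 to 850 mm from the base axis. Payload 4.4 kg.
Tool frame: the origin (TCP) lies midway between the tips of the shut fingers; the grasp point (between the pads) lies 19 mm behind it; z points along the fingers, y is the direction in which the jaws open and shut (so a half turn about z gives the same grasp; the last joint's range is limited). The gripper opens to 94 mm and grips with 3 to 60 N. Pads are 16 mm wide; open, the fingers measure 119 mm over their backs; the gripper's body (75 mm by 177 mm) begins 78 mm behind the grasp point.
Start: joints at [-1.2, 0.628, 0.038, 1.517, -0.027, 0.996, -0.02], TCP at [274.955, 588.998, 170.578] pointing down, gripper open.
Joint ranges: [-3.06, 3.06], [-0.37, 2.12], [-1.25, 1.32], [0.18, 2.47], [-1.1, 4.24], [0.23, 1.98], [-2.94, 2.94]. Speed limits (rad/s): [2.57, 2.57, 3.14, 3.14, 3.14, 3.14, 3.14].

## Interface

Orientations are given as a unit quaternion [w, x, y, z].
In Python, from workcell import robot, cams gives the robot as it stands. The module is installed in compiled form; this text tells all that it offers.
- The arm moves only by the shell command python3 -m pendant 'ROWS' [FORCE]. ROWS is JSON, a list of rows, each an object with "offset": the shift along the tool's x, y, z in mm, a list of three; "rotation": the turn, a rotation vector about the tool's x, y, z in degrees, a list of three; "gripper": the opening, from -1 (shut) to 1 (fully open). A call has 1 to 10 rows; each row is the pose to reach, as a shift and turn from the pose commanded when the call began, along the tool's axes at that moment; what a row does not reach only later rows make up. A row lasts 1/10 s, in which the tool goes at most 50 mm and 8.59 degrees, less where a joint would pass 70% of its speed; a pose out of reach is approached as far as the arm can. A call with a gripper value outside its range is refused whole. The fingers move at their own pace and stop on an object; FORCE is the grip in N (left out, the last holds). Time passes only in rows, so rows that repeat a pose let the fingers close. It gives the time, the measured TCP pose, the force and the opening at its end, in the units of the state.
- robot.read_state(): the state, without advancing time (a new reading comes with each control period).
- cams.get_image(name): name is "scene" or "top" or "wrist"; returns a dict with "pixels" (384x512x3 uint8, red, green, blue), "K" (3x3 intrinsics, pixels), "k1" (the pictures are not rectified: a ray, as slopes to the right and down, at radius r is drawn at 1 + k1 r^2 times it, then the intrinsics apply), "R" (3x3) and "t" (3): a world point X has camera coordinates R X + t. Camera axes: x right, y down, z forward; pixel columns grow to the right and rows downward; lengths in mm; the calibration is good to about 2 mm. A picture is of the moment at which its call begins. There is no depth.
- robot.hand_in(): hands the job in, once; it reports no verdict.
Trained networks look in a picture, given as the dict that the camera call returned (one of the last four; its "shot" number tells which), for a name from the list of things; names that differ only in an ending like _2 or _b are one class to them, and where a whole thing is asked for, a point or a joint stands for the part that bears it (a point fixed in the world has none). Each returns a list of dicts, best first, with "conf" (0 to 1); they miss things now and then, are a little off and sometimes report something else, mostly with a low value. They report only what shows in the picture. A call takes as long as a camera call.
- cams.trace(picture, query): "region" (384x512 bool, what is visible of it) and "extent" ([left, top, right, bottom] in pixels, round what is visible of it).
- cams.mark_of(picture, query): "xy" ([column, row] in pixels: a listed point, or the origin of a listed thing).
The state is a dict: "time": time; "joints": joint angles; "qvel": joint speeds; "joint_efforts": joint torques, N m; "eef_pos": TCP position; "eef_rot": TCP orientation; "wrist_force": force on the tool from outside, world axes, zero at the start; "moment": the same for the moment, N m; "gripper_width": opening from 0.0 (shut) to 1.0 (fully open).
Only numpy, scipy, OpenCV 4.12 (cv2) and the standard library are available. Lean on these libraries where they do the work, as an engineer would, in place of code of your own. Each camera call takes 0.05 s, during which the arm holds its last target.

## Working session

There is one attempt and no reset: what is moved stays moved. The work goes in short steps, Python scripts to look and compute and a shell command to move; the robot and the scene stay as the last step left them, time stands still between calls to the robot, and variables do not carry over. Pictures are saved under pics/ and viewed, and the job is handed in when it is done.

```bash
mkdir -p pics; cat > h.py <<'E'
import numpy as np, cv2, json
from workcell import robot, cams
def save(p,n): cv2.imwrite(f'pics/{n}.png', cv2.cvtColor(p['pixels'],cv2.COLOR_RGB2BGR))
def ray(p,xy):
    K=np.array(p['K']);d=(np.array(xy)-K[:2,2])/[K[0,0],K[1,1]]
    u=d.copy()
    for _ in range(30): u=d/(1+p['k1']*(u@u))
    R=np.array(p['R']);t=np.array(p['t'])
    v=R.T@np.array([u[0],u[1],1]);return -R.T@t, v/np.linalg.norm(v)
def atz(p,xy,z):
    o,v=ray(p,xy);return o+v*(z-o[2])/v[2]
def proj(p,X):
    c=np.array(p['R'])@np.array(X)+np.array(p['t']);u=c[:2]/c[2];u=u*(1+p['k1']*(u@u));K=np.array(p['K'])
    return u*[K[0,0],K[1,1]]+K[:2,2]
def tri(obs):
    A=np.zeros((3,3));b=np.zeros(3)
    for p,xy in obs:
        o,v=ray(p,xy);M=np.eye(3)-np.outer(v,v);A+=M;b+=M@o
    X=np.linalg.solve(A,b)
    return X,[np.linalg.norm(proj(p,X)-xy) for p,xy in obs]
E
python3 - <<'E'
from h import *
np.set_printoptions(precision=1,suppress=True)
P={n:cams.get_image(n) for n in ['scene','top','wrist']}
for n in P: save(P[n],n+'0'); print(n,np.array(P[n]['R']).round(2).tolist(),-np.array(P[n]['R']).T@np.array(P[n]['t']))
for q in ['chest','staple','knob_top','tread_mid','pawl_top','lid_handle','jar_mid','slide_box_mid','forceps_mid']:
    o=[]
    for n in ['scene','top']:
        r=cams.mark_of(P[n],q)
        if r: print(q,n,np.array(r[0]['xy']),round(r[0]['conf'],2)); o.append((P[n],np.array(r[0]['xy'])))
    if len(o)==2: print('   ',*tri(o))
print(robot.read_state())
E
```

```text
scene [[0.84, 0.54, 0.01], [0.41, -0.63, -0.66], [-0.35, 0.56, -0.76]] [ 851.5 -398.8  670.5]
top [[-0.09, -1.0, 0.0], [-0.97, 0.09, -0.21], [0.21, -0.02, -0.98]] [455.3  13.8 875.6]
wrist [[0.42, 0.91, -0.0], [0.87, -0.41, 0.27], [0.24, -0.11, -0.96]] [206.3 621.3 384.4]
chest scene [253.6 233.4] 0.63
chest top [258.6 200.4] 0.72
    [614.7   4.8  -9. ] [np.float64(1.5854699415953526), np.float64(1.3531904432149613)]
staple scene [204.1 155.5] 0.75
staple top [258.8 249.4] 0.83
    [490.6  15.4 141.3] [np.float64(0.7977180908636535), np.float64(0.7763008069703998)]
knob_top scene [253.2 169.8] 0.96
knob_top top [259.9 194.3] 0.96
    [599.8   7.5 169.5] [np.float64(2.4458522927583175), np.float64(2.1934150538399666)]
tread_mid scene [236.3 193.8] 0.9
pawl_top scene [276.7 190. ] 0.72
pawl_top top [255.8 164.2] 0.93
    [658.6   5.1 157.2] [np.float64(2.0867253629710203), np.float64(1.7788720024158535)]
lid_handle scene [264.9 116.5] 0.85
lid_handle top [189.6 227.3] 0.57
    [544.4 145.3 172.2] [np.float64(0.4215293580588263), np.float64(0.4396397089396338)]
jar_mid scene [341.3 144
[... 162 characters left out ...]
0.84
slide_box_mid top [325.4 146.3] 0.57
    [ 692.9 -141.7  139.2] [np.float64(0.30401743170243556), np.float64(0.22068543036759633)]
forceps_mid scene [177.6 228.3] 0.95
forceps_mid top [333.  211.4] 0.75
    [ 553.3 -141.8  135.2] [np.float64(0.9390483754066639), np.float64(0.7655662534792829)]
{'time': 1.05, 'joints': array([-1.2,  0.6,  0. ,  1.5, -0. ,  1. , -0. ]), 'qvel': array([ 0., -0.,  0., -0., -0.,  0., -0.]), 'joint_efforts': array([  0. , -55. ,   1.1, -18.7,  -0.1,   0. ,   0. ]), 'eef_pos': array([274.9, 589. , 170.6]), 'eef_rot': array([ 0. ,  0.2,  1. , -0. ]), 'wrist_force': array([-0.1,  0.4, -0.6]), 'moment': array([-0., -0.,  0.]), 'gripper_width': 0.9991809158022995}
```

View pics/scene0.png

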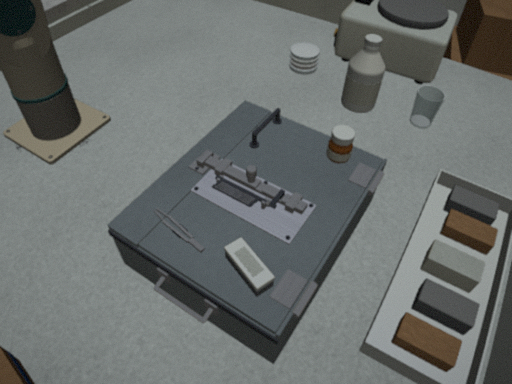

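View pics/top0.png

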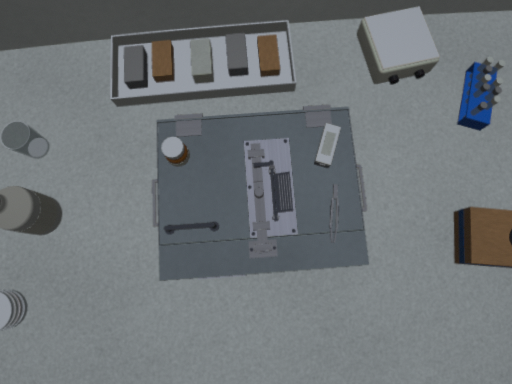

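```bash
python3 - <<'E'
import cv2
a=cv2.imread('pics/top0.png')[95:285,145:375];cv2.imwrite('pics/topc.png',cv2.resize(a,None,fx=3.4,fy=3.1,interpolation=cv2.INTER_CUBIC)[:600])
a=cv2.imread('pics/scene0.png')[100:350,100:400];cv2.imwrite('pics/scenec.png',cv2.resize(a,None,fx=2.4,fy=2.4,interpolation=cv2.INTER_CUBIC))
E
```

```text
(no output)
```

View pics/topc.png

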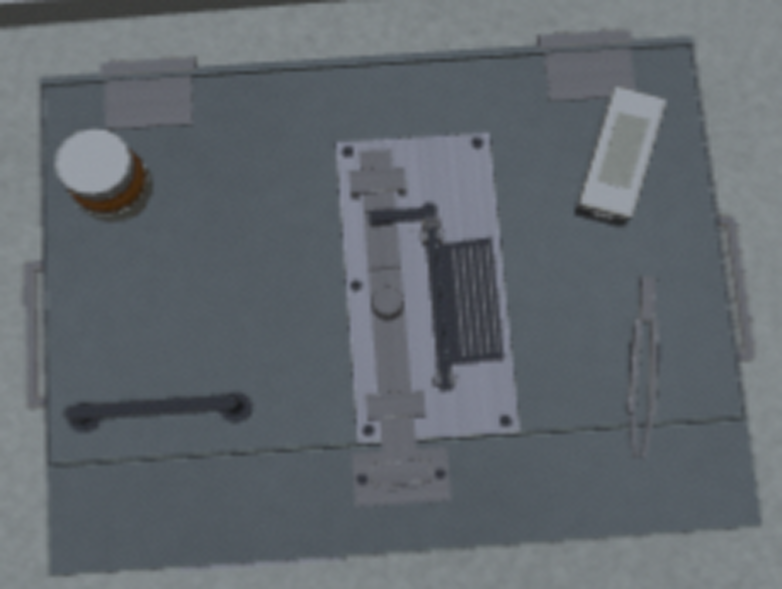

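View pics/scenec.png

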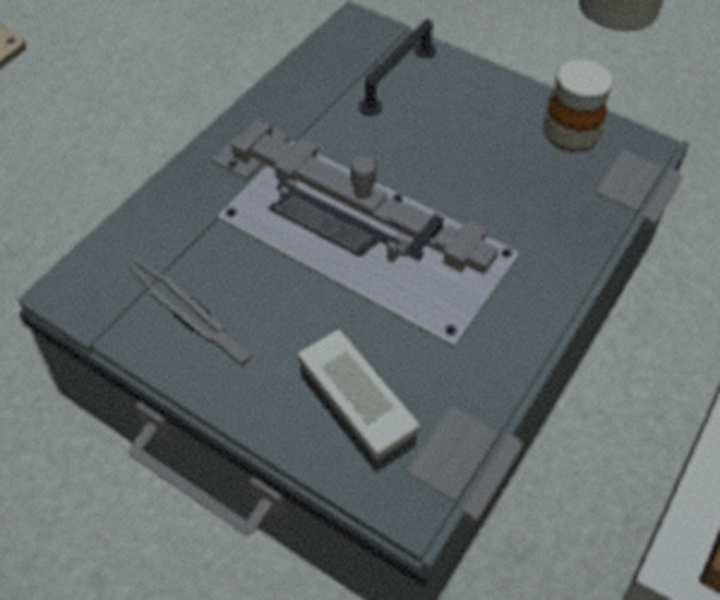

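```bash
cat > fit.py <<'E'
from h import *
from scipy.optimize import least_squares
np.set_printoptions(precision=2,suppress=True)
T=cams.get_image('top');S=cams.get_image('scene')
tp=lambda x,y:np.array([x/3.4+145-.35,y/3.1+95-.35]); sp=lambda x,y:np.array([x/2.4+100-.3,y/2.4+100-.3])
obs=[(T,tp(40,80),'c',(170,210,130)),(T,tp(693,42),'c',(170,-210,130)),(T,tp(50,575),'c',(-170,210,130)),(T,tp(760,525),'c',(-170,-210,130)),
(S,sp(22,305),'c',(-170,-210,130)),(S,sp(350,3),'c',(-170,210,130)),(S,sp(687,143),'c',(170,210,130)),(S,sp(425,570),'c',(170,-210,130)),
(S,np.array([253.2,169.8]),'k',(0,0,177)),(T,np.array([259.9,194.3]),'k',(0,0,177)),
(S,np.array([236.3,193.8]),'k',(0,-50,160)),(T,tp(474,300),'k',(0,-50,160)),
(S,np.array([204.1,155.5]),'s',(0,0,150)),(T,np.array([258.8,249.4]),'s',(0,0,150))]
def W(v,m):
    c,s=np.cos(v[2]),np.sin(v[2]);return np.array([v[0]+c*m[0]-s*m[1],v[1]+s*m[0]+c*m[1],m[2]])
def mp(v,k,m): return np.array(m,float)+[{'c':0,'k':v[3],'s':v[4]}[k],0,0]
def f(v): return np.concatenate([proj(p,W(v,mp(v,k,m)))-xy for p,xy,k,m in obs])
r=least_squares(f,[614,5,0,-10,-120],loss='soft_l1');v=r.x
print(v,'yaw deg',np.degrees(v[2]));print(f(v).reshape(-1,2))
for n,m in [('knob',(v[3],0,177)),('tread',(v[3],-50,160)),('staple',(v[4],0,150))]: print(n,W(v,m))
E
python3 fit.py
```

```text
[ 615.69    5.77   -0.02  -12.34 -122.59] yaw deg -1.0824660029992084
[[ 0.37 -1.01]
 [ 0.49 -1.64]
 [-0.34 -0.09]
 [ 1.23  0.54]
 [-2.81 -2.57]
 [-0.67 -1.23]
 [ 1.24  0.07]
 [ 1.1  -1.07]
 [-1.07 -1.21]
 [-0.98 -4.21]
 [-0.54 -0.7 ]
 [ 0.02 -1.32]
 [-0.83 -0.63]
 [ 4.19 -1.33]]
knob [603.35   6.   177.  ]
tread [602.41 -43.99 160.  ]
staple [493.12   8.09 150.  ]
```

```bash
cat >> h.py <<'E'
from scipy.spatial.transform import Rotation as Ro
def toolR(s): q=np.array(s['eef_rot']);return Ro.from_quat(q[[1,2,3,0]])
def rel(target,yaw=None,flip=False):
    s=robot.read_state();R=toolR(s)
    off=R.inv().apply(np.array(target)-s['eef_pos'])
    rv=None
    if yaw is not None:
        c,sn=np.cos(yaw),np.sin(yaw);y=np.array([-sn,c,0])*(-1 if flip else 1);z=np.array([0,0,-1.]);x=np.cross(y,z)
        rv=(R.inv()*Ro.from_matrix(np.array([x,y,z]).T)).as_rotvec(degrees=True)
    return off,rv
E
python3 - <<'E'
from h import *
np.set_printoptions(precision=2,suppress=True)
s=robot.read_state();print(toolR(s).as_matrix(),s['time'])
kx,ky=603.35,6.0;yaw=-.019
def C(dx,dy,z):return [kx+np.cos(yaw)*dx-np.sin(yaw)*dy,ky+np.sin(yaw)*dx+np.cos(yaw)*dy,z]
t=C(-26,-26,290);print(t)
for f in (0,1): print(rel(t,yaw,f))
E
```

```text
[[-0.91  0.42 -0.  ]
 [ 0.42  0.91  0.  ]
 [ 0.    0.   -1.  ]] 1.15
[np.float64(576.8607225806174), np.float64(-19.501336862976235), 290]
(array([-531.01, -423.58, -119.44]), array([  0.  ,  -0.  , -23.95]))
(array([-531.01, -423.58, -119.44]), array([ -0.  ,  -0.  , 156.05]))
```

```bash
python3 -m pendant '[{"offset":[0,0,-50],"rotation":[0,0,0],"gripper":-0.15},{"offset":[0,0,-100],"rotation":[0,0,0],"gripper":-0.15},{"offset":[-30,-24,-119],"rotation":[0,0,-3],"gripper":-0.15},{"offset":[-531,-424,-119],"rotation":[0,0,-24],"gripper":-0.15},{"offset":[-531,-424,-119],"rotation":[0,0,-24],"gripper":-0.15},{"offset":[-531,-424,-119],"rotation":[0,0,-24],"gripper":-0.15},{"offset":[-531,-424,-119],"rotation":[0,0,-24],"gripper":-0.15},{"offset":[-531,-424,-119],"rotation":[0,0,-24],"gripper":-0.15},{"offset":[-531,-424,-119],"rotation":[0,0,-24],"gripper":-0.15},{"offset":[-531,-424,-119],"rotation":[0,0,-24],"gripper":-0.15}]' 10
cat > g.py <<'E'
from h import *
np.set_printoptions(precision=2,suppress=True)
kx,ky=603.35,6.0;yaw=-.019
def C(dx,dy,z):return [kx+np.cos(yaw)*dx-np.sin(yaw)*dy,ky+np.sin(yaw)*dx+np.cos(yaw)*dy,z]
E
python3 - <<'E'
from g import *
s=robot.read_state();print(s['eef_pos'],s['time'],s['gripper_width']);print(rel(C(-26,-26,290),yaw))
E
```

```text
time: 2.15
eef_pos: [448.1, 239.1, 289.9]
eef_rot: [0.0, 0.009, 1.0, 0.0]
wrist_force: [1.6, -0.3, 0.1]
gripper_width: 0.427
[448.11 239.08 289.92] 2.15 0.42678620966236347
(array([-133.33, -256.25,   -0.11]), array([0.03, 0.04, 0.07]))
```

```bash
python3 -m pendant '[{"offset":[-133,-256,0],"rotation":[0,0,0],"gripper":-0.15},{"offset":[-133,-256,0],"rotation":[0,0,0],"gripper":-0.15},{"offset":[-133,-256,0],"rotation":[0,0,0],"gripper":-0.15},{"offset":[-133,-256,0],"rotation":[0,0,0],"gripper":-0.15},{"offset":[-133,-256,0],"rotation":[0,0,0],"gripper":-0.15},{"offset":[-133,-256,0],"rotation":[0,0,0],"gripper":-0.15},{"offset":[-133,-256,0],"rotation":[0,0,0],"gripper":-0.15},{"offset":[-133,-256,0],"rotation":[0,0,0],"gripper":-0.15}]'
python3 - <<'E'
from g import *
s=robot.read_state();print(s['eef_pos'],s['time'],s['gripper_width'],s['joints'],s['wrist_force']);print(rel(C(-26,-26,290),yaw))
p=cams.get_image('wrist');save(p,'w1');print(-np.array(p['R']).T@np.array(p['t']))
for q in ['knob_top','tread_mid','staple','pawl_top']:
  for r in cams.mark_of(p,q)[:1]: print(q,r)
for n,m in [('knob',(0,0,177)),('tread',(0,-50,160)),('staple',(-110,0,150))]: print(n,proj(p,C(*m)))
E
```

```text
time: 2.95
eef_pos: [575.7, -17.8, 289.3]
eef_rot: [-0.0, 0.01, 1.0, 0.0]
wrist_force: [0.0, 1.1, 0.2]
gripper_width: 0.424
[575.69 -17.84 289.27] 2.95 0.4243089011107696 [-0.11  0.41  0.14  1.56 -0.06  1.17  1.59] [0.04 1.07 0.16]
(array([-1.21, -1.64, -0.73]), array([ 0.03, -0.04, -0.05]))
[500.1  -16.5  503.95]
knob_top {'xy': [282.8, 118.4], 'conf': 0.74}
tread_mid {'xy': [240.5, 199.3], 'conf': 0.76}
staple {'xy': [179.5, 256.5], 'conf': 0.61}
pawl_top {'xy': [274.1, 238.1], 'conf': 0.65}
knob [278.82 201.62]
tread [240.4  197.88]
staple [278.8 111.8]
```

View pics/w1.png

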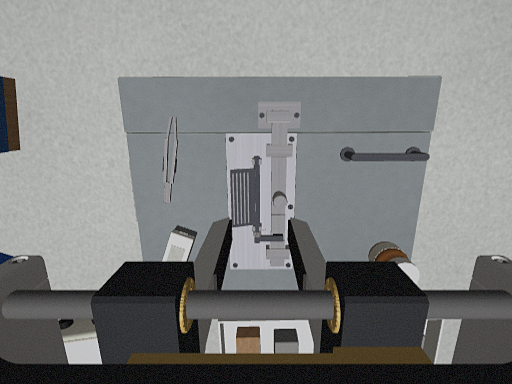

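```bash
python3 - <<'E'
import cv2
from g import *
p=cams.get_image('wrist')
a=cv2.imread('pics/w1.png')[80:280,180:340];a=cv2.resize(a,None,fx=3,fy=3,interpolation=cv2.INTER_CUBIC)
def pl(m):
    return tuple(int(v) for v in (proj(p,C(*m))-[180,80]+.5)*3-.5)
for i in range(24):
    t=i*np.pi/12;cv2.circle(a,pl((9.5*np.cos(t),9.5*np.sin(t),177)),1,(0,0,255),-1)
Q=[(-40,-34,155),(40,-34,155),(40,-66.2,165.4),(-40,-66.2,165.4)]
for i in range(4): cv2.line(a,pl(Q[i]),pl(Q[(i+1)%4]),(0,255,0),1)
for y in(-10,10): cv2.line(a,pl((-110,y,145)),pl((60,y,145)),(255,0,0),1)
cv2.imwrite('pics/w1c.png',a)
E
```

```text
(no output)
```

View pics/w1c.png

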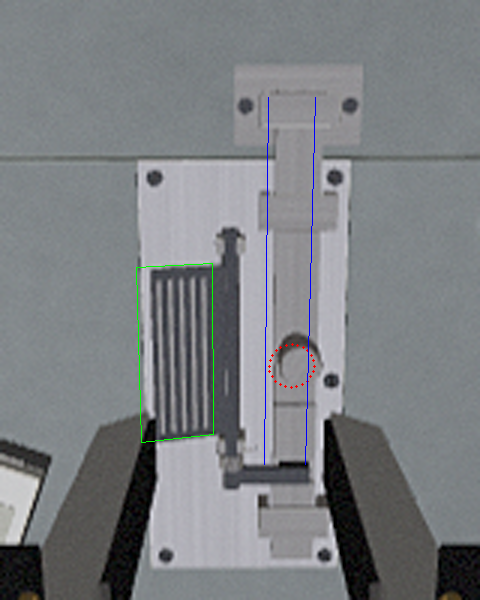

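```bash
sed -i 's/kx,ky=.*;/kx,ky=602.5,8.0;/' g.py; python3 - <<'E'
from g import *
print(rel(C(-26,-26,200),yaw))
E
```

```text
(array([-0.46, -1.67, 89.74]), array([0.03, 0.01, 0.19]))
```

```bash
python3 -m pendant '[{"offset":[0,-1,30],"rotation":[0,0,0],"gripper":-0.15},{"offset":[0,-1,60],"rotation":[0,0,0],"gripper":-0.15},{"offset":[0,-1,90],"rotation":[0,0,0],"gripper":-0.15},{"offset":[0,-1,90],"rotation":[0,0,0],"gripper":-0.15},{"offset":[0,-1,90],"rotation":[0,0,0],"gripper":-0.15}]'
python3 - <<'E'
from g import *
s=robot.read_state();print(s['eef_pos'],s['time'],s['wrist_force']);print(rel(C(-26,-26,170),yaw))
for n in('wrist','scene'):
  p=cams.get_image(n);save(p,n+'2')
  if n=='scene': a=cv2.imread('pics/scene2.png')[120:240,170:320];cv2.imwrite('pics/scene2c.png',cv2.resize(a,None,fx=5,fy=5,interpolation=cv2.INTER_CUBIC))
  else: a=cv2.imread('pics/wrist2.png')[80:300,160:360];cv2.imwrite('pics/wrist2c.png',cv2.resize(a,None,fx=2.7,fy=2.7,interpolation=cv2.INTER_CUBIC))
E
```

```text
time: 3.75
eef_pos: [575.9, -17.8, 200.1]
eef_rot: [-0.0, 0.009, 1.0, 0.0]
wrist_force: [0.5, 0.8, 0.7]
gripper_width: 0.427
[575.94 -17.83 200.09] 3.75 [0.49 0.85 0.7 ]
(array([-0.07,  0.32, 30.09]), array([ 0.01, -0.01,  0.11]))
```

View pics/wrist2c.png

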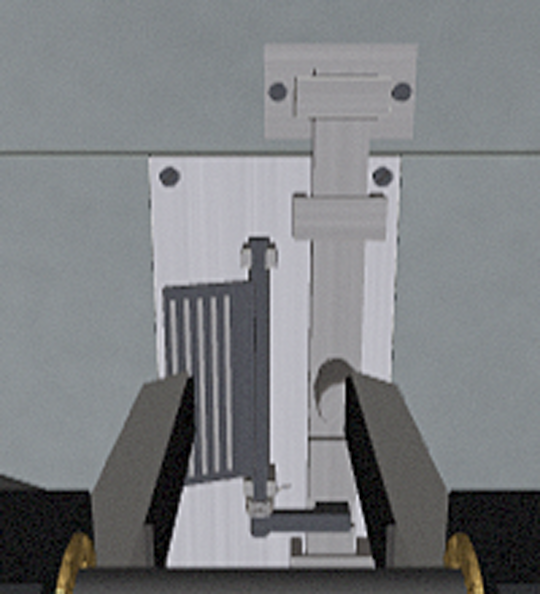

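View pics/scene2c.png

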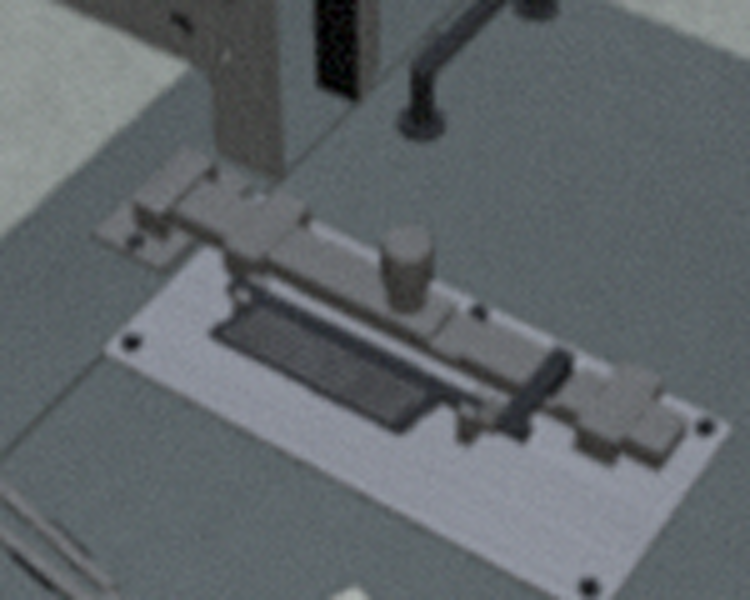

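```bash
python3 - <<'E'
from g import *
s=robot.read_state();R=toolR(s)
for n,o,f in (('wrist',(160,80),2.7),('scene',(170,120),5)):
  p=cams.get_image(n);a=cv2.imread(f'pics/{n}2c.png')
  P=lambda X:tuple(int(v) for v in (proj(p,X)-o+.5)*f-.5)
  for sg in(-1,1):
    Q=[P(s['eef_pos']+R.apply([x,sg*y,0])) for x,y in((-8,20),(8,20),(8,32.5),(-8,32.5))]
    cv2.polylines(a,[np.array(Q)],True,(0,255,255),1)
  for i in range(24):
    t=i*np.pi/12;cv2.circle(a,P(C(9.5*np.cos(t),9.5*np.sin(t),177)),1,(0,0,255),-1)
  Q=[P(C(*m)) for m in [(-40,-34,155),(40,-34,155),(40,-66.2,165.4),(-40,-66.2,165.4)]]
  cv2.polylines(a,[np.array(Q)],True,(0,255,0),1)
  cv2.imwrite(f'pics/{n}3c.png',a)
E
```

```text
(no output)
```

View pics/wrist3c.png

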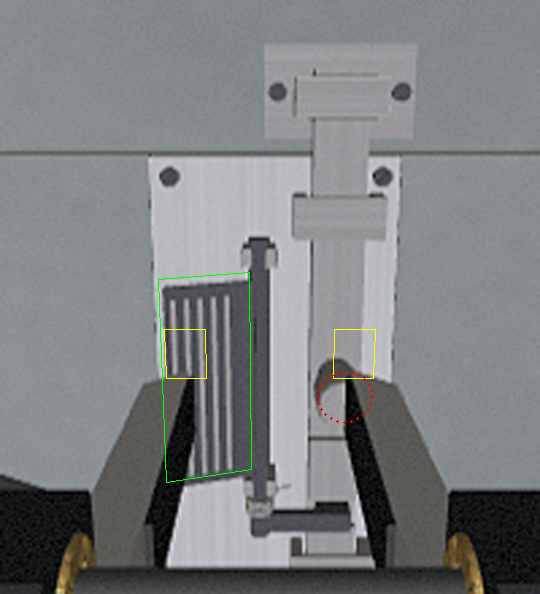

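View pics/scene3c.png

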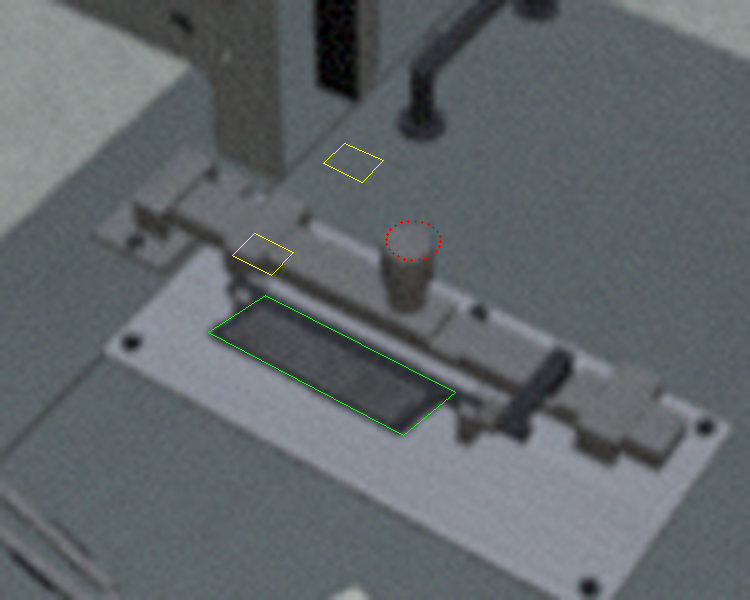

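```bash
python3 - <<'E'
from g import *
s=robot.read_state();R=toolR(s)
S=cams.get_image('scene');Wc=cams.get_image('wrist')
for dz in(0,10,15,20,25,30):
  out=[]
  for p,o,f in((Wc,(160,80),2.7),(S,(170,120),5)):
    out.append([((proj(p,s['eef_pos']+R.apply([x,-y,-dz]))-o+.5)*f-.5).astype(int).tolist() for x,y in((-8,20),(8,20),(8,32.5),(-8,32.5))])
  print(dz,out)
print(R.as_matrix())
a=cv2.imread('pics/scene2.png')[40:240,150:350];cv2.imwrite('pics/scene2d.png',cv2.resize(a,None,fx=3,fy=3,interpolation=cv2.INTER_CUBIC))
E
```

```text
0 [[[206, 379], [205, 330], [164, 330], [167, 379]], [[293, 252], [254, 233], [231, 256], [270, 275]]]
10 [[[203, 391], [202, 340], [160, 340], [162, 391]], [[292, 231], [252, 212], [229, 234], [269, 254]]]
15 [[[202, 397], [201, 346], [157, 346], [160, 397]], [[291, 220], [251, 201], [228, 223], [268, 243]]]
20 [[[200, 404], [199, 351], [155, 352], [157, 404]], [[291, 209], [251, 190], [227, 213], [268, 232]]]
25 [[[199, 411], [197, 357], [152, 358], [154, 411]], [[290, 198], [250, 179], [227, 201], [267, 221]]]
30 [[[197, 419], [195, 364], [149, 364], [152, 419]], [[290, 187], [249, 168], [226, 190], [266, 210]]]
[[-1.    0.02  0.  ]
 [ 0.02  1.    0.  ]
 [-0.    0.   -1.  ]]
```

View pics/scene2d.png

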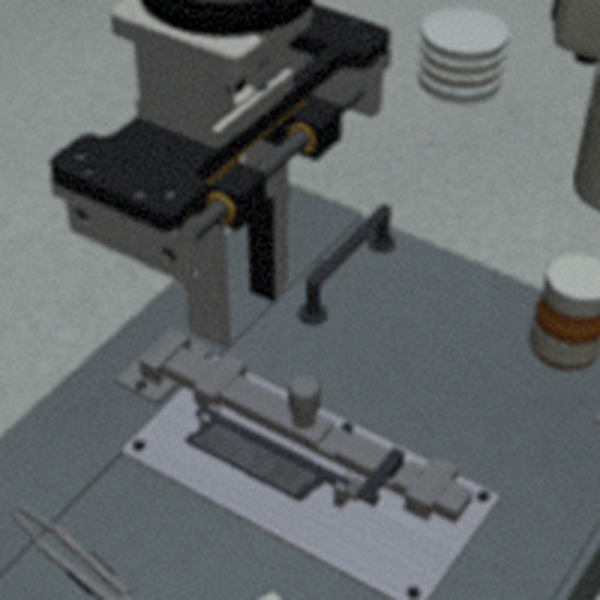

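```bash
python3 - <<'E'
from g import *
S=cams.get_image('scene');Wc=cams.get_image('wrist')
def w(x,y):return np.array([x/2.7+160,y/2.7+80])
def sc(x,y):return np.array([x/3+150,y/3+40])
print(tri([(S,sc(192,337)),(Wc,w(160,382))]))
print(tri([(S,sc(192,337)),(Wc,w(148,387))]))
print(robot.read_state()['eef_pos'])
a=cv2.imread('pics/wrist2.png')[200:300,200:320];cv2.imwrite('pics/w2e.png',cv2.resize(a,None,fx=6,fy=6,interpolation=cv2.INTER_CUBIC))
a=cv2.imread('pics/scene2.png')[100:180,200:270];cv2.imwrite('pics/s2e.png',cv2.resize(a,None,fx=7,fy=7,interpolation=cv2.INTER_CUBIC))
E
```

```text
(array([567.71, -47.64, 241.11]), [np.float64(1.3052700435305886), np.float64(2.972074823036651)])
(array([568.69, -49.92, 243.17]), [np.float64(0.8657931905984251), np.float64(1.9800828345081491)])
[576.2  -18.4  200.27]
```

View pics/w2e.png

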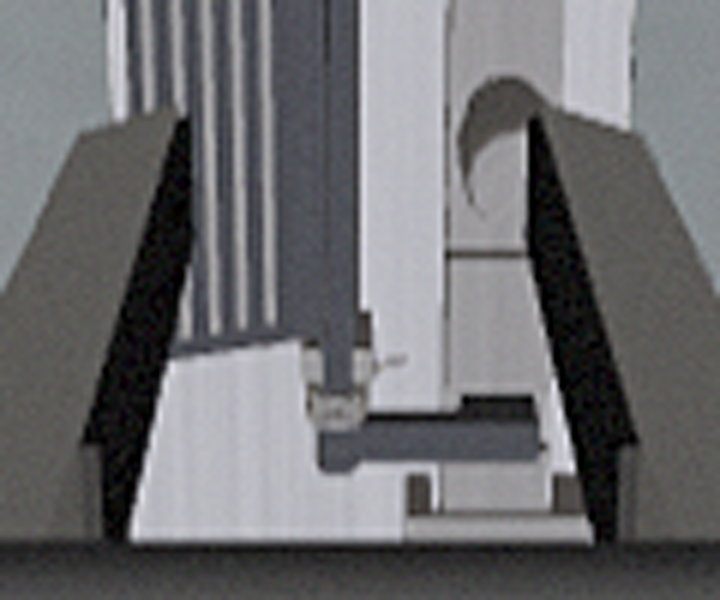

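View pics/s2e.png

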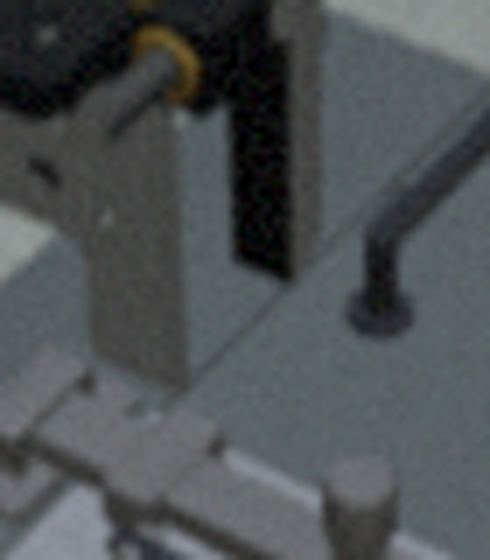

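```bash
python3 - <<'E'
from g import *
S=cams.get_image('scene');Wc=cams.get_image('wrist')
print(tri([(S,np.array([213.3,151])),(Wc,np.array([213.7,222]))]))
print(tri([(S,np.array([233.6,137.4])),(Wc,np.array([288.3,217.5]))]))
print(tri([(S,proj(S,C(0,0,177))),(Wc,np.array([283.5,224]))]))
s=robot.read_state();print(s['time'],s['eef_pos'],proj(Wc,C(0,0,177)))
T=cams.get_image('top');save(T,'top2')
a=T['pixels'][130:280,180:360,::-1];cv2.imwrite('pics/top2c.png',cv2.resize(a,None,fx=4,fy=4,interpolation=cv2.INTER_CUBIC))
E
```

```text
(array([566.89, -49.9 , 244.91]), [np.float64(0.5686368663714232), np.float64(1.3173789765849544)])
(array([568.88,   1.91, 235.32]), [np.float64(0.07243410825814364), np.float64(0.17039409932603106)])
(array([600.52,   6.14, 175.66]), [np.float64(1.7094095400082574), np.float64(3.1534544491098093)])
4.25 [575.95 -18.4  199.9 ] [287.96 228.51]
```

View pics/top2c.png

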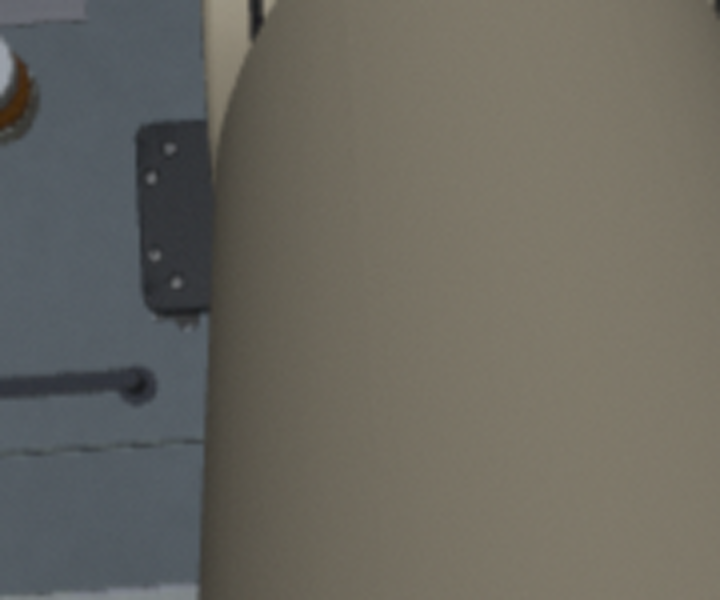

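View pics/wrist0.png

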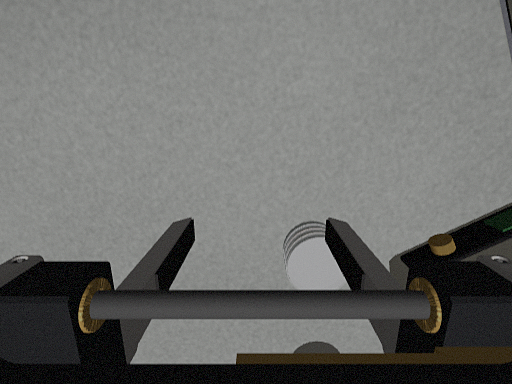

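```bash
python3 -m pendant '[{"offset":[0,0,15],"rotation":[0,0,0],"gripper":-0.15},{"offset":[0,0,28],"rotation":[0,0,0],"gripper":-0.15},{"offset":[0,0,28],"rotation":[0,0,0],"gripper":-0.15},{"offset":[0,0,28],"rotation":[0,0,0],"gripper":-0.15}]'
python3 - <<'E'
from g import *
s=robot.read_state();print(s['eef_pos'],s['time'],s['wrist_force'])
p=cams.get_image('scene');save(p,'s4');a=p['pixels'][100:220,180:300,::-1];cv2.imwrite('pics/s4c.png',cv2.resize(a,None,fx=5,fy=5,interpolation=cv2.INTER_CUBIC))
p=cams.get_image('wrist');a=p['pixels'][130:280,190:340,::-1];cv2.imwrite('pics/w4c.png',cv2.resize(a,None,fx=4,fy=4,interpolation=cv2.INTER_CUBIC))
E
```

```text
time: 4.7
eef_pos: [575.6, -18.4, 171.2]
eef_rot: [-0.0, 0.009, 1.0, -0.0]
wrist_force: [-0.6, 0.5, 0.4]
gripper_width: 0.421
[575.55 -18.37 171.25] 4.7 [-0.58  0.5   0.36]
```

View pics/s4c.png

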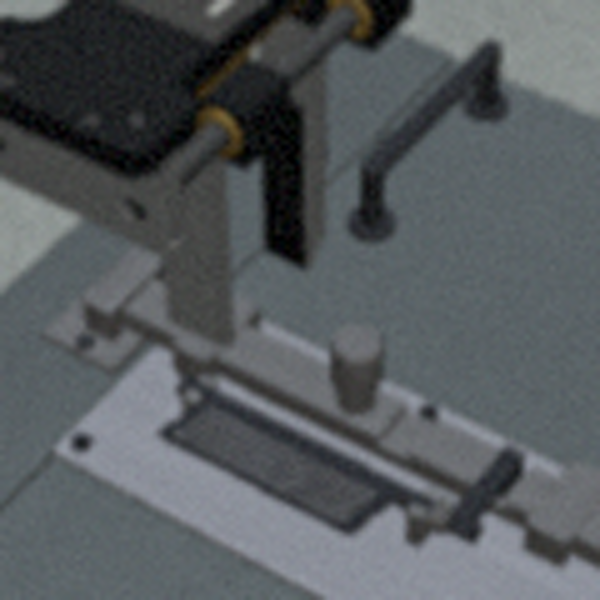

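View pics/w4c.png

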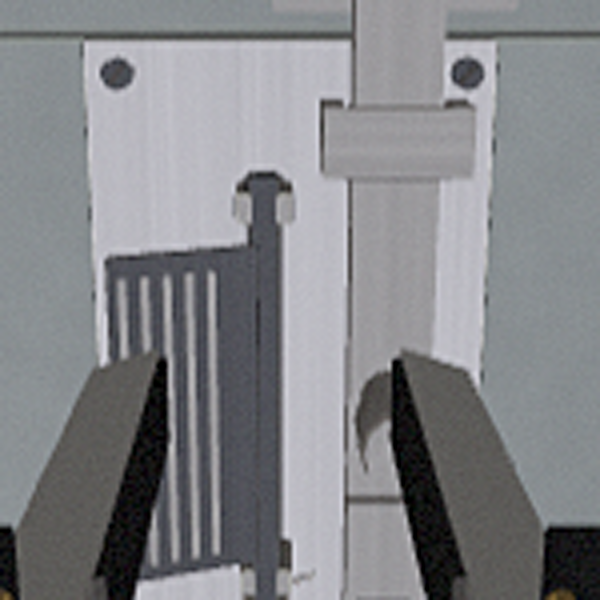

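```bash
python3 -m pendant '[{"offset":[0,0,8],"rotation":[0,0,0],"gripper":-0.15},{"offset":[0,0,16],"rotation":[0,0,0],"gripper":-0.15},{"offset":[0,0,24],"rotation":[0,0,0],"gripper":-0.15},{"offset":[0,0,24],"rotation":[0,0,0],"gripper":-0.15}]'
python3 - <<'E'
from g import *
s=robot.read_state();print(s['eef_pos'],s['time'],s['wrist_force'])
p=cams.get_image('scene');save(p,'s5');a=p['pixels'][100:220,180:300,::-1];cv2.imwrite('pics/s5c.png',cv2.resize(a,None,fx=5,fy=5,interpolation=cv2.INTER_CUBIC))
E
```

```text
time: 5.2
eef_pos: [574.6, -18.3, 146.1]
eef_rot: [-0.001, 0.009, 1.0, -0.0]
wrist_force: [-0.1, -0.2, 0.4]
gripper_width: 0.425
[574.63 -18.29 146.05] 5.2 [-0.13 -0.16  0.42]
```

View pics/s5c.png

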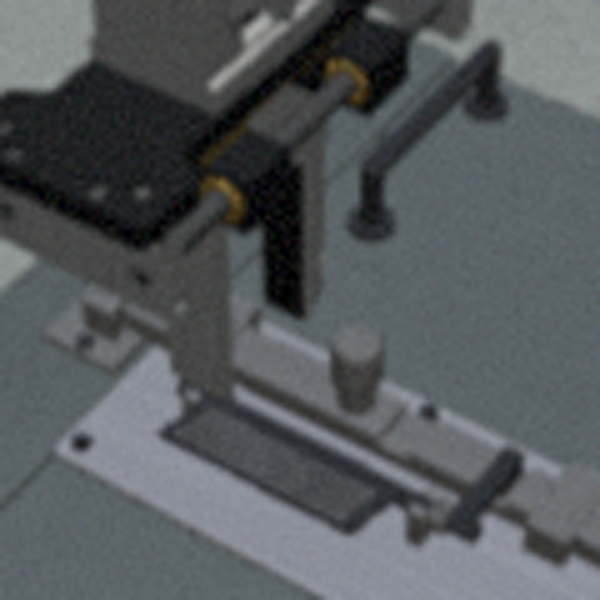

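```bash
python3 -m pendant '[{"offset":[0,0,8],"rotation":[0,0,0],"gripper":-0.15},{"offset":[0,0,16],"rotation":[0,0,0],"gripper":-0.15},{"offset":[0,0,16],"rotation":[0,0,0],"gripper":-0.15}]'
python3 -m pendant '[{"offset":[0,0,2],"rotation":[0,0,0],"gripper":-0.15},{"offset":[0,0,4],"rotation":[0,0,0],"gripper":-0.15},{"offset":[0,0,4],"rotation":[0,0,0],"gripper":-0.15}]'
python3 - <<'E'
from g import *
s=robot.read_state();print(s['eef_pos'],s['time'],s['wrist_force'])
p=cams.get_image('scene');save(p,'s6');a=p['pixels'][100:220,180:300,::-1];cv2.imwrite('pics/s6c.png',cv2.resize(a,None,fx=5,fy=5,interpolation=cv2.INTER_CUBIC))
p=cams.get_image('wrist');a=p['pixels'][130:280,190:340,::-1];cv2.imwrite('pics/w6c.png',cv2.resize(a,None,fx=4,fy=4,interpolation=cv2.INTER_CUBIC))
E
```

```text
time: 5.55
eef_pos: [574.8, -18.3, 130.2]
eef_rot: [-0.001, 0.009, 1.0, 0.0]
wrist_force: [0.0, 0.1, -0.5]
gripper_width: 0.425
time: 5.85
eef_pos: [575.7, -18.4, 127.4]
eef_rot: [-0.0, 0.009, 1.0, 0.0]
wrist_force: [-0.3, 0.0, -0.4]
gripper_width: 0.425
[575.75 -18.35 127.43] 5.85 [-0.3   0.02 -0.38]
```

View pics/s6c.png

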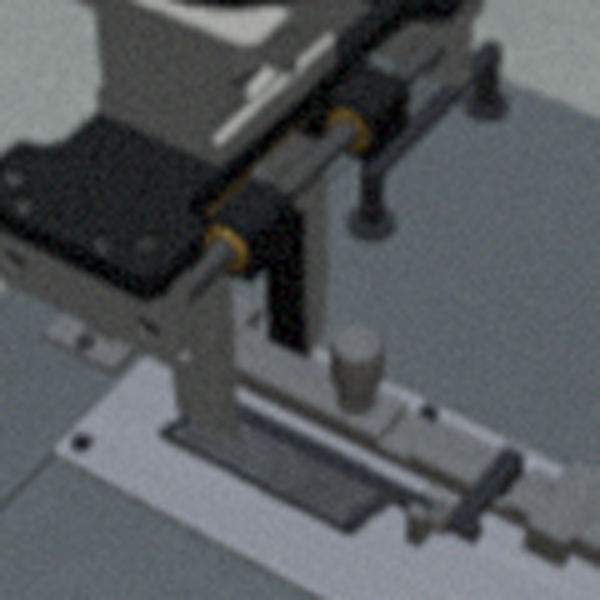

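View pics/w6c.png

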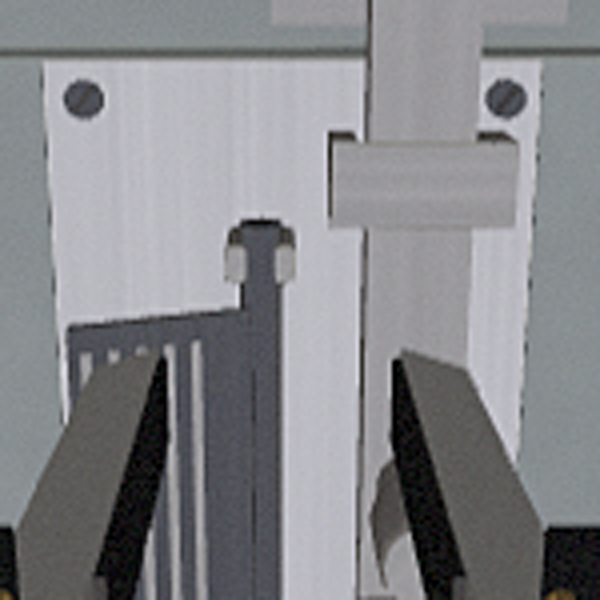

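```bash
python3 -m pendant '[{"offset":[0,0,2],"rotation":[0,0,0],"gripper":-0.15},{"offset":[0,0,4],"rotation":[0,0,0],"gripper":-0.15},{"offset":[0,0,4],"rotation":[0,0,0],"gripper":-0.15}]'
python3 -m pendant '[{"offset":[0,0,2],"rotation":[0,0,0],"gripper":-0.15},{"offset":[0,0,3],"rotation":[0,0,0],"gripper":-0.15},{"offset":[0,0,3],"rotation":[0,0,0],"gripper":-0.15}]'
python3 -m pendant '[{"offset":[0,0,2],"rotation":[0,0,0],"gripper":-0.15},{"offset":[0,0,3],"rotation":[0,0,0],"gripper":-0.15},{"offset":[0,0,3],"rotation":[0,0,0],"gripper":-0.15}]'
```

```text
time: 6.25
eef_pos: [576.2, -18.7, 123.9]
eef_rot: [0.0, 0.009, 1.0, -0.0]
wrist_force: [-0.7, -0.6, 5.9]
gripper_width: 0.424
time: 6.55
eef_pos: [576.3, -19.5, 121.4]
eef_rot: [0.001, 0.009, 1.0, -0.001]
wrist_force: [-1.8, -1.8, 7.0]
gripper_width: 0.428
time: 6.85
eef_pos: [576.4, -20.3, 118.7]
eef_rot: [0.001, 0.01, 1.0, -0.001]
wrist_force: [-1.8, -3.2, 9.5]
gripper_width: 0.429
```

```bash
python3 -m pendant '[{"offset":[0,0,2],"rotation":[0,0,0],"gripper":-0.15},{"offset":[0,0,3],"rotation":[0,0,0],"gripper":-0.15},{"offset":[0,0,3],"rotation":[0,0,0],"gripper":-0.15}]'
python3 -m pendant '[{"offset":[0,0,2],"rotation":[0,0,0],"gripper":-0.15},{"offset":[0,0,2],"rotation":[0,0,0],"gripper":-0.15},{"offset":[0,0,2],"rotation":[0,0,0],"gripper":-0.15}]'
python3 - <<'E'
from g import *
s=robot.read_state();print(s['eef_pos'],s['time'],s['wrist_force'],s['moment'])
p=cams.get_image('scene');save(p,'s7');a=p['pixels'][100:220,180:300,::-1];cv2.imwrite('pics/s7c.png',cv2.resize(a,None,fx=5,fy=5,interpolation=cv2.INTER_CUBIC))
p=cams.get_image('wrist');a=p['pixels'][130:280,190:340,::-1];cv2.imwrite('pics/w7c.png',cv2.resize(a,None,fx=4,fy=4,interpolation=cv2.INTER_CUBIC))
E
```

```text
time: 7.15
eef_pos: [576.6, -20.5, 117.8]
eef_rot: [0.001, 0.01, 1.0, -0.001]
wrist_force: [-6.3, -3.4, 23.5]
gripper_width: 0.43
time: 7.45
eef_pos: [576.7, -20.6, 117.4]
eef_rot: [0.002, 0.01, 1.0, -0.001]
wrist_force: [-9.0, -1.5, 34.6]
gripper_width: 0.429
[576.7  -20.55 117.44] 7.45 [-9.01 -1.48 34.61] [-1.23  2.21 -0.15]
```

View pics/s7c.png

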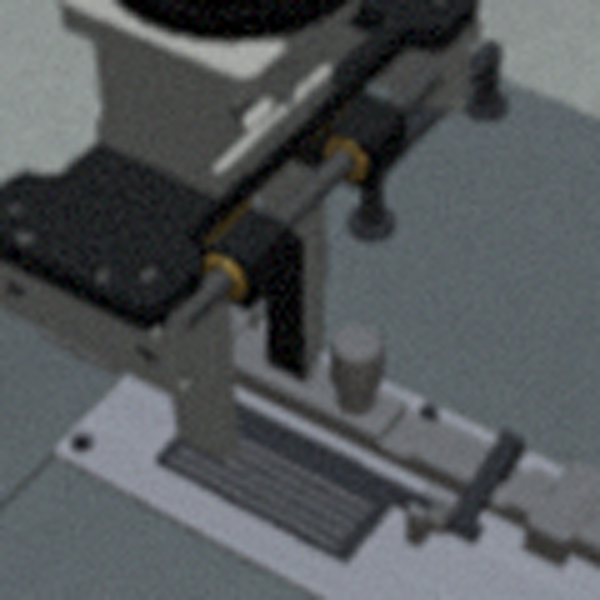

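View pics/w7c.png

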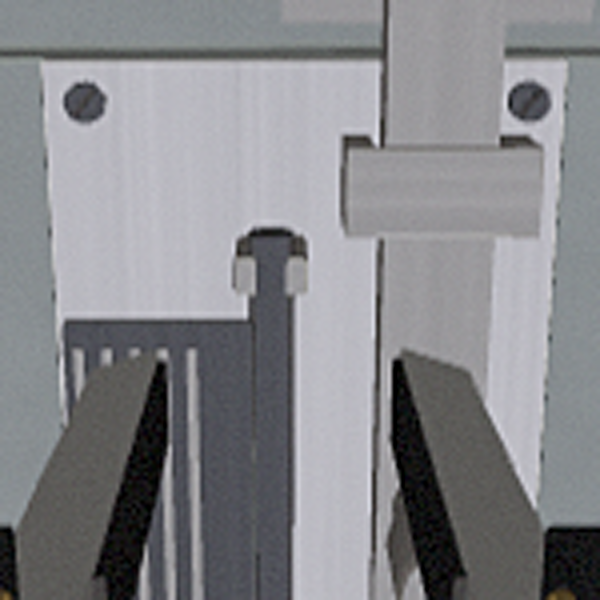

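```bash
python3 -m pendant '[{"offset":[0,0,-1],"rotation":[0,0,0],"gripper":-0.15},{"offset":[-3,0,-2],"rotation":[0,0,0],"gripper":-0.15},{"offset":[-6,0,-2],"rotation":[0,0,0],"gripper":-0.15},{"offset":[-9,0,-2],"rotation":[0,0,0],"gripper":-0.15},{"offset":[-12,0,-2],"rotation":[0,0,0],"gripper":-0.15},{"offset":[-15,0,-2],"rotation":[0,0,0],"gripper":-0.15},{"offset":[-15,0,-2],"rotation":[0,0,0],"gripper":-0.15}]'
python3 - <<'E'
from g import *
s=robot.read_state();print(s['eef_pos'],s['time'],s['wrist_force'],s['moment'])
p=cams.get_image('scene');save(p,'s8');a=p['pixels'][100:220,180:300,::-1];cv2.imwrite('pics/s8c.png',cv2.resize(a,None,fx=5,fy=5,interpolation=cv2.INTER_CUBIC))
E
```

```text
time: 8.25
eef_pos: [585.3, -20.5, 117.6]
eef_rot: [-0.005, 0.01, 1.0, -0.001]
wrist_force: [-16.2, -1.0, 33.4]
gripper_width: 0.422
[585.27 -20.46 117.57] 8.25 [-16.21  -1.03  33.39] [-1.    4.2  -0.17]
```

View pics/s8c.png

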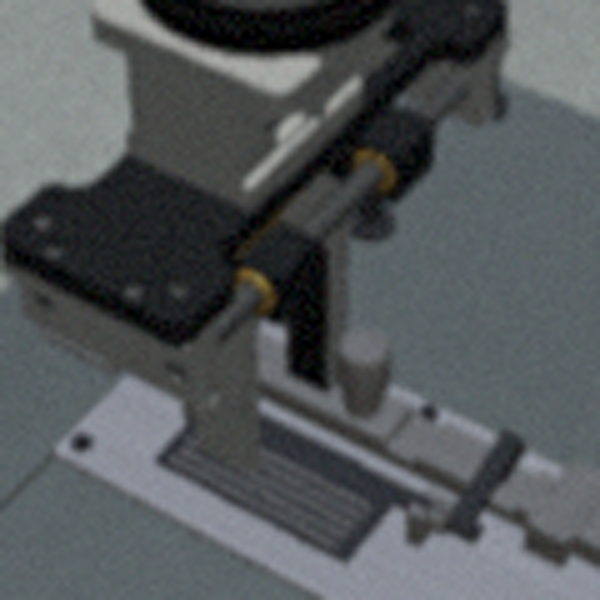

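```bash
python3 -m pendant '[{"offset":[0,0,-1],"rotation":[0,0,0],"gripper":-0.15},{"offset":[-2,0,-2],"rotation":[0,0,0],"gripper":-0.15},{"offset":[-5,0,-2],"rotation":[0,0,0],"gripper":-0.15},{"offset":[-8,0,-2],"rotation":[0,0,0],"gripper":-0.15},{"offset":[-10,0,-2],"rotation":[0,0,0],"gripper":-0.15},{"offset":[-10,0,-2],"rotation":[0,0,0],"gripper":-0.15}]'
python3 - <<'E'
from g import *
s=robot.read_state();print(s['eef_pos'],s['time'],s['wrist_force'],s['moment'])
p=cams.get_image('scene');save(p,'s9');a=p['pixels'][100:220,180:300,::-1];cv2.imwrite('pics/s9c.png',cv2.resize(a,None,fx=5,fy=5,interpolation=cv2.INTER_CUBIC))
E
```

```text
time: 8.9
eef_pos: [596.9, -20.4, 118.0]
eef_rot: [-0.003, 0.01, 1.0, -0.001]
wrist_force: [-10.6, -0.8, 19.4]
gripper_width: 0.422
[596.91 -20.41 118.01] 8.9 [-10.56  -0.84  19.38] [-0.75  2.63 -0.17]
```

View pics/s9c.png

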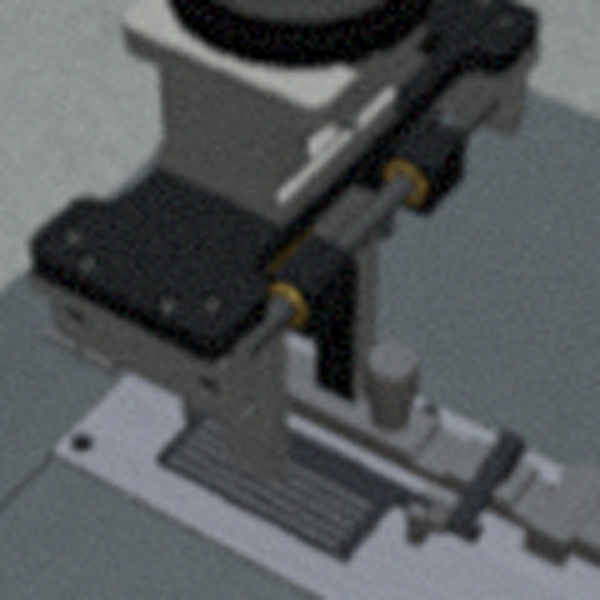

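```bash
python3 -m pendant '[{"offset":[-3,0,0],"rotation":[0,0,0],"gripper":-0.15},{"offset":[-6,0,0],"rotation":[0,0,0],"gripper":-0.15},{"offset":[-9,0,0],"rotation":[0,0,0],"gripper":-0.15},{"offset":[-12,0,0],"rotation":[0,0,0],"gripper":-0.15},{"offset":[-12,0,0],"rotation":[0,0,0],"gripper":-0.15}]'
python3 - <<'E'
from g import *
s=robot.read_state();print(s['eef_pos'],s['time'],s['wrist_force'],s['moment'])
E
```

```text
time: 9.45
eef_pos: [609.0, -20.6, 118.0]
eef_rot: [-0.003, 0.01, 1.0, -0.001]
wrist_force: [-10.3, -1.5, 17.8]
gripper_width: 0.424
[609.03 -20.59 117.99] 9.45 [-10.29  -1.51  17.82] [-0.77  2.58 -0.13]
```

```bash
python3 -m pendant '[{"offset":[-3,0,0],"rotation":[0,0,0],"gripper":-0.15},{"offset":[-6,0,0],"rotation":[0,0,0],"gripper":-0.15},{"offset":[-9,0,0],"rotation":[0,0,0],"gripper":-0.15},{"offset":[-12,0,0],"rotation":[0,0,0],"gripper":-0.15},{"offset":[-12,0,0],"rotation":[0,0,0],"gripper":-0.15}]'
python3 -m pendant '[{"offset":[-2,0,0],"rotation":[0,0,0],"gripper":-0.15},{"offset":[-4,0,0],"rotation":[0,0,0],"gripper":-0.15},{"offset":[-4,0,0],"rotation":[0,0,0],"gripper":-0.15}]'
python3 - <<'E'
from g import *
s=robot.read_state();print(s['eef_pos'],s['time'],s['wrist_force'],s['moment'])
p=cams.get_image('scene');save(p,'s10');a=p['pixels'][100:220,180:300,::-1];cv2.imwrite('pics/s10c.png',cv2.resize(a,None,fx=5,fy=5,interpolation=cv2.INTER_CUBIC))
E
```

```text
time: 9.95
eef_pos: [621.2, -20.8, 118.0]
eef_rot: [-0.003, 0.01, 1.0, -0.001]
wrist_force: [-10.1, -2.4, 18.0]
gripper_width: 0.425
time: 10.25
eef_pos: [622.4, -20.8, 118.0]
eef_rot: [-0.006, 0.009, 1.0, -0.001]
wrist_force: [-15.2, -1.6, 21.7]
gripper_width: 0.425
[622.35 -20.84 117.98] 10.25 [-15.22  -1.6   21.71] [-0.57  3.72  0.19]
```

View pics/s10c.png

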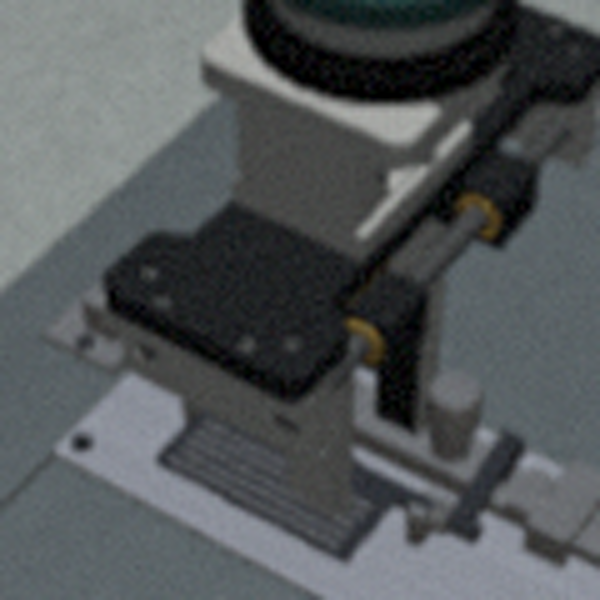

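```bash
python3 -m pendant '[{"offset":[-2,0,0],"rotation":[0,0,0],"gripper":-0.15},{"offset":[-4,0,0],"rotation":[0,0,0],"gripper":-0.15},{"offset":[-4,0,0],"rotation":[0,0,0],"gripper":-0.15}]'
python3 - <<'E'
from g import *
s=robot.read_state();print(s['eef_pos'],s['time'],s['wrist_force'],s['moment'])
p=cams.get_image('scene');r=cams.mark_of(p,'knob_top');print(r[:1])
for d in (30,35,38,40): print(d,proj(p,C(d,0,177)))
a0=cv2.imread('pics/scene0.png')
E
```

```text
time: 10.6
eef_pos: [622.2, -20.8, 118.0]
eef_rot: [-0.01, 0.009, 1.0, -0.001]
wrist_force: [-23.9, -1.6, 28.6]
gripper_width: 0.426
[622.15 -20.84 117.98] 10.6 [-23.91  -1.6   28.62] [-0.4   5.54  0.27]
[{'xy': [271.0, 174.8], 'conf': 0.79}]
30 [266.94 174.8 ]
35 [269.42 176.  ]
38 [270.92 176.73]
40 [271.92 177.21]
```

```bash
python3 -m pendant '[{"offset":[4,0,0],"rotation":[0,0,0],"gripper":-0.15},{"offset":[8,0,0],"rotation":[0,0,0],"gripper":-0.15},{"offset":[12,0,0],"rotation":[0,0,0],"gripper":-0.15},{"offset":[15,0,0],"rotation":[0,0,0],"gripper":-0.15},{"offset":[15,0,0],"rotation":[0,0,0],"gripper":-0.15}]'
python3 - <<'E'
from g import *
p=cams.get_image('scene');save(p,'s11');a=p['pixels'][100:220,180:300,::-1];cv2.imwrite('pics/s11c.png',cv2.resize(a,None,fx=5,fy=5,interpolation=cv2.INTER_CUBIC))
E
```

```text
time: 11.2
eef_pos: [621.7, -20.2, 119.1]
eef_rot: [0.004, 0.009, 1.0, -0.001]
wrist_force: [2.2, -1.3, 8.5]
gripper_width: 0.423
```

View pics/s11c.png

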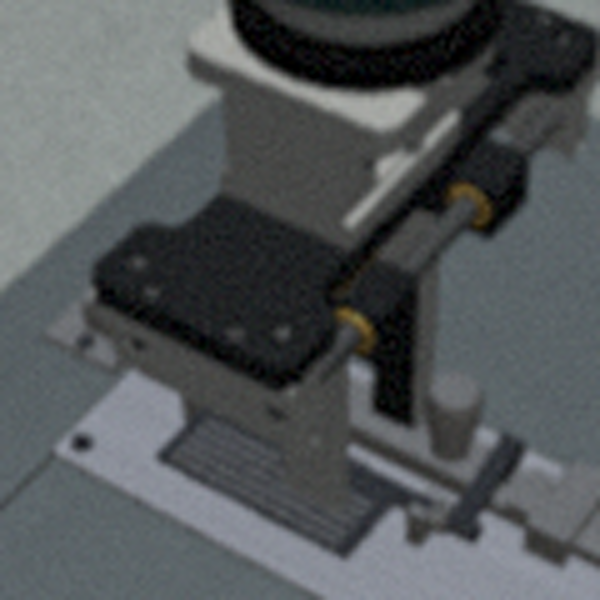

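```bash
python3 -m pendant '[{"offset":[4,0,0],"rotation":[0,0,0],"gripper":-0.15},{"offset":[4,0,-3],"rotation":[0,0,0],"gripper":-0.15},{"offset":[4,0,-8],"rotation":[0,0,0],"gripper":-0.15},{"offset":[4,0,-15],"rotation":[0,0,0],"gripper":-0.15},{"offset":[4,0,-40],"rotation":[0,0,0],"gripper":-0.15},{"offset":[4,0,-80],"rotation":[0,0,0],"gripper":-0.15},{"offset":[4,0,-120],"rotation":[0,0,0],"gripper":-0.15},{"offset":[4,0,-150],"rotation":[0,0,0],"gripper":-0.15},{"offset":[4,0,-150],"rotation":[0,0,0],"gripper":-0.15},{"offset":[4,0,-150],"rotation":[0,0,0],"gripper":-0.15}]'
python3 - <<'E'
from g import *
p=cams.get_image('scene');save(p,'s12');a=p['pixels'][100:300,150:380,::-1];cv2.imwrite('pics/s12c.png',cv2.resize(a,None,fx=3,fy=3,interpolation=cv2.INTER_CUBIC))
r=cams.mark_of(p,'knob_top');print(r[:1])
s=robot.read_state();print(s['wrist_force'],s['time'])
E
```

```text
time: 12.25
eef_pos: [613.3, -19.2, 266.6]
eef_rot: [-0.0, 0.009, 1.0, -0.0]
wrist_force: [-0.0, 0.0, -1.1]
gripper_width: 0.428
[{'xy': [271.1, 175.3], 'conf': 0.85}]
[-1.03 -0.14  0.84] 12.35
```

View pics/s12c.png

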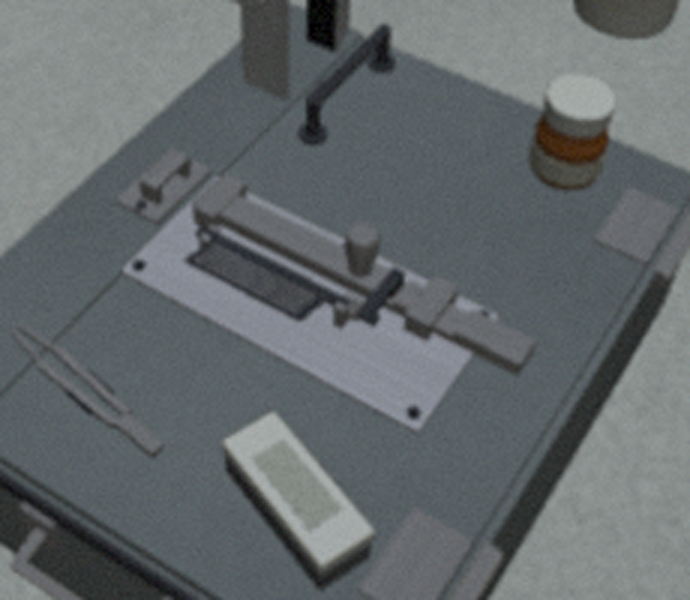

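```bash
python3 - <<'E'
import cv2,numpy as np
L=[cv2.resize(cv2.imread(f'pics/{n}.png')[165:225,200:300],None,fx=4,fy=4,interpolation=cv2.INTER_CUBIC) for n in('scene0','s12','s7')]
cv2.imwrite('pics/cmp.png',cv2.resize(np.vstack(L),None,fx=.83,fy=.83))
E
```

```text
(no output)
```

View pics/cmp.png

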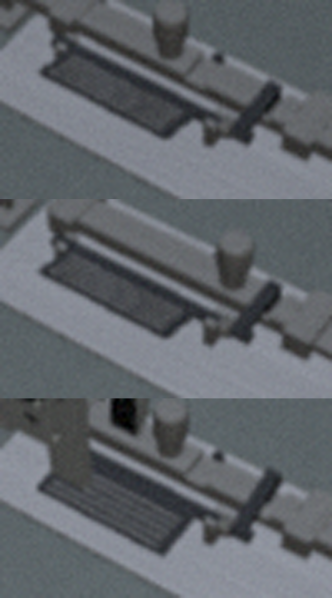

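The comparison shows the tread and pawl back at their starting height (first and second rows look the same). The bolt is fully drawn, so I'm handing in.

```bash
python3 -c "
from workcell import robot
print(robot.hand_in())"
```

```text
the job is handed in; nothing more can be done
None
```

I unlocked the chest and handed the job in at about 12.4 s of the 32 s allowed; no verdict was reported.

**What I did:** One fingertip pressed the catch's tread down to its stop. The other pushed the knob back until the force rose with no further motion, about 40 mm by the pictures. I kept 18–29 N on the tread during the push and at the stop. I then backed off the knob and lifted clear.

**Last checks:**
- **Bolt:** it is out of the staple in the last picture. Its knob sits 36–40 mm from its starting place. My reading of the pictures gave 39.6 mm; the network's marks came out nearer 36 mm.
- **Catch:** the tread and pawl look the same as before the job, so the catch has sprung up.
- **Lid and the things on it:** the lid is shut, and the jar, box and forceps look unmoved in the last picture; I did not measure them.
- **Robot:** the gripper is well clear and touches nothing, with the wrist force near zero.

**What disagreed:** the fingertips turned out to be about 40 mm above the reported TCP height, so I went down by pictures and force instead. The wrist force also reached 35 N briefly when the tread hit its stop, and I eased it off.

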